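# Tip the bench tray so the petri dish slides to the lip end

## Robot

A 6-joint arm with a two-finger parallel gripper is mounted at the origin on a cart in front of the work surface, level with it; the furniture and walls round the work are solid. World frame = base frame: x ahead of the robot, y to its left, z up, the work surface at z = 0. Lengths are in mm, angles in rad, forces in N, time in s.
With the tool pointing down it reaches from about 275 to 750 mm from the base axis. Payload 10.2 kg.
Tool frame: the origin (TCP) lies between the finger pads; the fingertips stand 22 mm ahead of it and the grasp point (between the pads) lies 3 mm ahead of it (ctrl.nose_length is the distance from the TCP to the fingertips, in mm); y points along the fingers, z is the direction in which the jaws open and shut, and the axes are right-handed (so a half turn about y gives the same grasp; the last joint's range is limited). The gripper opens to 85 mm and grips with 20 to 120 N. Pads are 22 mm wide; open, the fingers measure 114 mm over their backs; the gripper's body (76 mm by 85 mm) begins 54 mm behind the grasp point. The pads swing forward as they close: fully open they stand 13 mm farther back than shut.
Start: joints at [1.091, 0.313, 1.498, -0, 1.331, -0.223], TCP at [133.356, 507.787, 220.894] pointing down, gripper open.
Joint ranges: [-2.94, 2.94], [-0.97, 2.17], [0.19, 2.56], [-1.23, 4.37], [0.02, 3.11], [-2.88, 2.88]. Speed limits (rad/s): [2.39, 2.39, 3.01, 3.14, 3.14, 3.14].

## Interface

Orientations are given as a unit quaternion [w, x, y, z].
In Python, from rig import ctrl, eyes, models gives the robot as it stands.
- The arm moves only by the shell command python3 -m crank 'ROWS' [FORCE]. ROWS is JSON, a list of rows, each an object with "dp": the shift along the tool's x, y, z in mm, a list of three; "roll": the turn about the tool's y in rad; "gripper": the closure in counts, from 0 (fully open) to 255 (shut). A call has 1 to 10 rows; each row is the pose to reach, as a shift and turn from the pose commanded when the call began, along the tool's axes at that moment; what a row does not reach only later rows make up. A row lasts 1/12 s, in which the tool goes at most 41.7 mm and 7.16 degrees, less where a joint would pass 70% of its speed; a pose out of reach is approached as far as the arm can. A call with a gripper value outside its range is refused whole. The fingers move at their own pace and stop on an object; FORCE is the grip in N (left out, the last holds). Time passes only in rows, so rows that repeat a pose let the fingers close. It gives the time, the measured TCP pose, the force and the opening at its end, in the units of the state.
- ctrl.sense(): the state, without advancing time (a new reading comes with each control period).
- eyes.capture(name): name is "scene" or "top" or "wrist"; returns a dict with "color" (384x512x3 uint8, red, green, blue), "fx", "fy", "cx", "cy" (pixels), "distortion" ([k1, k2, p1, p2, k3] as OpenCV has them; the pictures are not rectified), "R" (3x3) and "t" (3): a world point X has camera coordinates R X + t. Camera axes: x right, y down, z forward; pixel columns grow to the right and rows downward; lengths in mm; the calibration is good to about 2 mm. A picture is of the moment at which its call begins. There is no depth.
- ctrl.finish_job(): hands the job in, once; it reports no verdict.
Trained networks look in a picture, given as the dict that the camera call returned (one of the last four; its "shot" number tells which), for a name from the list of things; names that differ only in an ending like _2 or _b are one class to them, and where a whole thing is asked for, a point or a joint stands for the part that bears it (a point fixed in the world has none). Each returns a list of dicts, best first, with "confidence" (0 to 1); they miss things now and then, are a little off and sometimes report something else, mostly with a low value. They report only what shows in the picture. A call takes as long as a camera call. They do not tell look-alikes from the thing itself.
- models.spot_in(picture, label): "extent" ([centre column, centre row, width, height] in pixels, round what is visible of it).
- models.spot_point(picture, label): "centre" ([column, row] in pixels: a listed point, or the origin of a listed thing).
The state is a dict: "time_s": time; "joints": joint angles; "dq": joint speeds; "tau": joint torques, N m; "eef_pos": TCP position; "ee_rot": TCP orientation; "force": force on the tool from outside, world axes, zero at the start; "wrist_torque": the same for the moment, N m; "grip_width": opening from 0.0 (shut) to 1.0 (fully open).
Only numpy, scipy, OpenCV 4.12 (cv2) and the standard library are available. Lean on these libraries where they do the work, as an engineer would, in place of code of your own. Each camera call takes 0.05 s, during which the arm holds its last target. There are 200 camera calls.

## Task

Two small steel tipping trays stand on the bench; one holds a petri dish, the other is empty. Push down the wide flat lip at the end of the tray that holds the dish until that end is right down, so that the dish slides by itself to the lip end, and leave the tray tipped like that. Do not touch the dish, and leave the empty tray as it is.

Things in the scene. Friction and masses are not known exactly. Their poses are not given: they have to be found in the camera images.
- petri_dish: round closed petri dish, 57 mm across, 15 mm high, loose, about 0.03 kg, lying flat in one tray, away from its lip end; it slides on the polished floor when the tray is tipped more than about 15 degrees. Origin: centre of its underside.
- pan_lip (a point): point on top of the flat lip of the dish's tray: mid-width, 17 mm in from the outer edge. The lip, 72 mm wide, sticks 34 mm out from the rim at one end only. Site axes (tip with the pan): x along the pan, outward past the lip end; z up. In this frame the lip-end wall's inner face is at x -20 mm, the pan floor at z -22, the pivot (axis along y) at x -120, z -22; the lip's top is at z 0.
- pan (a joint): tilt of the dish's tray, rad: 0 level (as at the start, lip top 84 mm above the bench), positive lip end down, range -0.40 to 0.40, where it rests on stops (at 0.40 the lip point is 36 mm above the bench). Steel pan, inside 200 x 66 mm, walls 22 mm, pivoted at mid-length on a fixed stand; stiff pivot, about 1.5 N on the lip moves it and it stays where left.
- spare_pan_lip (a point): the same point, with the same axes, on the lip of the other, empty tray, which is of the same make and may stand tipped either way. That tray is to be left as it is.
Mind the look-alikes: they are no part of the job. What is shaped like the petri_dish but red is not meant.

How it is judged (in metres and radians):
At the end, for the whole second after the job is handed in: The tray with the dish is left tipped with its lip end down (more than 0.30 rad of its 0.40), and the petri dish rests flat in the pan at that end, within 15 mm of the lip-end wall, at rest (value of joint pan above 0.3 rad and x of petri_dish in the frame of pan_lip between -0.064 and -0.04 m and z of petri_dish in the frame of pan_lip below -0.012 m and linear speed of petri_dish below 0.02 m/s); the robot touches nothing.
It fails at once if the empty tray was tipped (its lip moved by more than 15 mm) (distance of spare_pan_lip from where it was at the start of the episode above 0.015 m).
It fails at once if the robot touched the petri dish (contact force between any of the fingers, the arm and petri_dish above 0.3 N).
It also fails if it takes over 32 s, if anything falls off the work surface, if the arm or the gripper's body presses on something with over 40 N, if the wrist force passes 120 N, or if a joint passes its speed limit or range.

## Working session

There is one attempt and no reset: what is moved stays moved. The work goes in short steps, Python scripts to look and compute and a shell command to move; the robot and the scene stay as the last step left them, time stands still between calls to the robot, and variables do not carry over. Pictures are saved under pics/ and viewed, about 8 in all and at most 12, crops included, and the job is handed in when it is done.

```bash
mkdir -p pics; cat > h.py <<'E'
import numpy as np,cv2
from rig import ctrl,eyes,models
def K(c): return np.array([[c['fx'],0,c['cx']],[0,c['fy'],c['cy']],[0,0,1.]])
def onz(c,px,z):
    u=cv2.undistortPoints(np.array([[px]],float),K(c),np.array(c['distortion'],float))[0,0]
    R=np.array(c['R']);t=np.array(c['t'])
    d=R.T@np.array([u[0],u[1],1]);o=-R.T@t
    return o+d*(z-o[2])/d[2]
def ray(c,px):
    a=onz(c,px,0);o=-np.array(c['R']).T@np.array(c['t']);d=a-o
    return o,d/np.linalg.norm(d)
def tri(rs):
    A=sum(np.eye(3)-np.outer(d,d) for o,d in rs);b=sum((np.eye(3)-np.outer(d,d))@o for o,d in rs)
    p=np.linalg.solve(A,b);return p,[np.linalg.norm(np.cross(p-o,d)) for o,d in rs]
def proj(c,X):
    r=cv2.Rodrigues(np.array(c['R'],float))[0]
    return cv2.projectPoints(np.array(X,float).reshape(-1,1,3),r,np.array(c['t'],float),K(c),np.array(c['distortion'],float))[0].reshape(-1,2)
E
python3 - <<'E'
from h import *
ims=[]
for n in("scene","top"):
    c=eyes.capture(n);ims.append(c['color'])
    for l in("petri_dish","pan_lip","spare_pan_lip"):
        for m in models.spot_point(c,l):
            p=m['centre'];print(n,l,np.round(p),round(m['confidence'],2),np.round(onz(c,p,84 if 'lip' in l else 62)))
    print(n,[ (np.round(m['extent']),round(m['confidence'],2)) for m in models.spot_in(c,"petri_dish")])
    cv2.imwrite(f"pics/{n}0.png",c['color'][:,:,::-1])
s=ctrl.sense();print(s['eef_pos'],s['ee_rot'],s['force'],s['time_s'],ctrl.nose_length)
E
```

```text
scene petri_dish [341. 297.] 0.86 [ 445. -375.   62.]
scene petri_dish [318. 211.] 0.85 [ 619. -173.   62.]
scene petri_dish [354. 268.] 0.81 [ 525. -346.   62.]
scene petri_dish [360. 222.] 0.54 [ 656. -263.   62.]
scene pan_lip [252. 230.] 0.86 [ 440. -140.   84.]
scene spare_pan_lip [188. 184.] 0.87 [446.  98.  84.]
scene [(array([340., 291.,  26.,  28.]), 0.76), (array([356., 264.,  32.,  26.]), 0.69), (array([364., 220.,  28.,  16.]), 0.61)]
top petri_dish [306. 176.] 0.83 [ 615. -176.   62.]
top petri_dish [372. 217.] 0.57 [ 497. -318.   62.]
top petri_dish [355. 187.] 0.56 [ 575. -290.   62.]
top pan_lip [301. 247.] 0.81 [ 445. -135.   84.]
top spare_pan_lip [202. 260.] 0.78 [441.  90.  84.]
top [(array([307., 174.,  23.,  21.]), 0.87), (array([317., 139.,  23.,  21.]), 0.87), (array([372., 217.,  27.,  26.]), 0.8), (array([356., 186.,  23.,  24.]), 0.67)]
[133.34031042 507.74928734 220.84696973] [-0.70122646  0.70134289 -0.09057463  0.09053085] [-0.45447822  0.6052381   0.11932113] 0.5 22.0
```

View pics/top0.png

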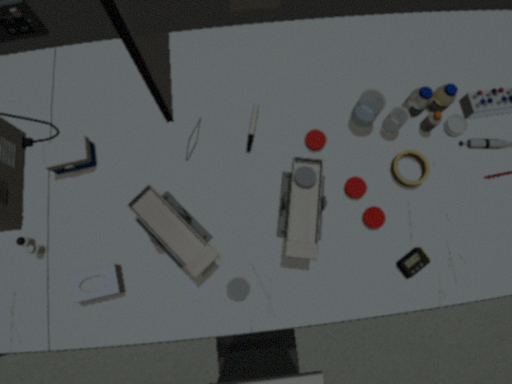

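View pics/scene0.png

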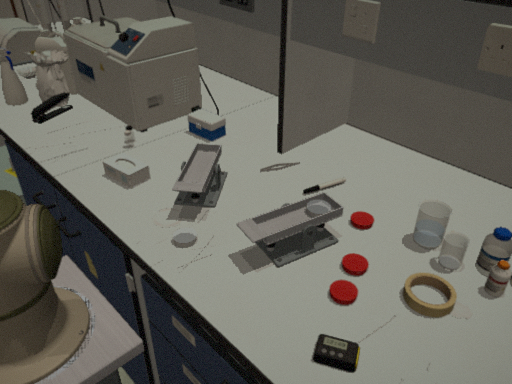

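The dish tray is the right-hand one: grey dish at top (305,177) and scene (318,208), lip at top (301,250) and scene (252,230). The other candidates are red discs at top (316,140), (356,187) and (373,217), which are look-alikes, and a grey disc lying on the bench at (238,289), which is not in a tray. The tray on the left (top (175,230)) is empty. I'll confirm with a crop and triangulate.

```bash
python3 - <<'E'
from h import *
a=eyes.capture("scene");b=eyes.capture("top")
def best(c,l,i=0): return models.spot_point(c,l)[i]['centre']
for l in("pan_lip","spare_pan_lip"):
    p,r=tri([ray(a,best(a,l)),ray(b,best(b,l))]);print(l,np.round(p),np.round(r,1))
p,r=tri([ray(a,[318,211]),ray(b,[306,176])]);print('dish',np.round(p),np.round(r,1))
p,r=tri([ray(a,[282,150]),ray(b,[171,120])]);print('panel foot',np.round(p),np.round(r,1))
A=cv2.resize(a['color'][180:270,220:360],None,fx=4,fy=4,interpolation=2);B=cv2.resize(b['color'][150:270,265:345],None,fx=3,fy=3,interpolation=2)
w=np.zeros((360,800,3),np.uint8);w[:,:560]=A;w[:,560:]=B
cv2.imwrite("pics/crop1.png",np.clip(w[:,:,::-1]*1.5,0,255))
E
```

```text
pan_lip [ 446. -135.   83.] [4.2 4.2]
spare_pan_lip [440.  80.  89.] [1.7 1.7]
dish [ 615. -175.   65.] [0.2 0.2]
panel foot [826. 151.  14.] [4.4 4.4][ WARN:0@4.225] global loadsave.cpp:1063 imwrite_ Unsupported depth image for selected encoder is fallbacked to CV_8U.
```

View pics/crop1.png

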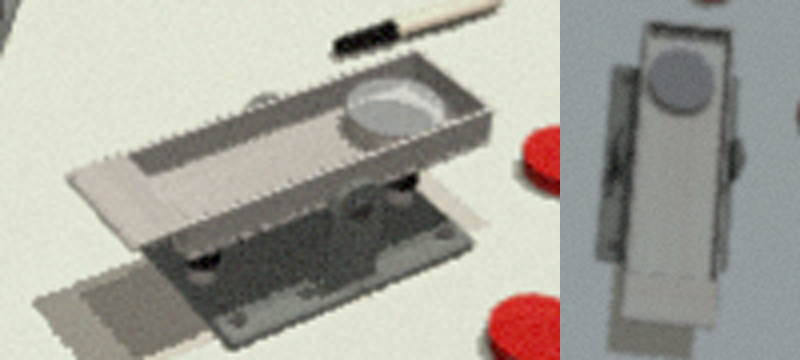

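Confirmed: the clear dish lies in the right-hand tray at its far end, the flat lip faces the robot at top (301,250), and that tray stands level. Next I'll work out the move.

```bash
python3 - <<'E'
from h import *
from scipy.spatial.transform import Rotation as Rn
a=eyes.capture("scene");b=eyes.capture("top")
p,r=tri([ray(a,[253.2,229.7]),ray(b,[301.5,249.5])]);print('lip hand',np.round(p),np.round(r,1))
print(np.round(onz(a,[253.2,229.7],84)),np.round(onz(b,[301.5,249.5],84)))
q=lambda c,x,y:onz(b,[265+(x-560)/3,150+y/3],84)
L,R_,Ti,To=q(b,622,323),q(b,716,325),q(b,647,28),q(b,730,33);print('lip outer corners',np.round([L,R_]),np.linalg.norm(L-R_),'far corners',np.round([Ti,To]))
d=(L+R_-Ti-To)[:2];d/=np.linalg.norm(d);print('axis out',d, 'lip pt',((L+R_)/2)[:2]-17*d)
s=ctrl.sense();w,x,y,z=s['ee_rot'];M=Rn.from_quat([x,y,z,w]).as_matrix();print(np.round(M,3))
for tgt in([441,-136,221],[443,-136,130]):print(np.round(M.T@(np.array(tgt)-s['eef_pos'])))
E
```

```text
lip hand [ 442. -138.   82.] [2.2 2.2]
[ 442. -140.   84.] [ 440. -136.   84.]
lip outer corners [[ 426.  -98.   84.]
 [ 416. -168.   84.]] 70.85951336113651 far corners [[ 654. -148.   84.]
 [ 642. -214.   84.]]
axis out [-0.97846433  0.20641598] lip pt [ 437.72698771 -136.65869595]
[[ 0.967 -0.     0.254]
 [-0.254 -0.     0.967]
 [ 0.    -1.    -0.   ]]
[ 461.   -0. -545.]
[ 463.   91. -544.]
```

```bash
python3 -m crank '[{"dp":[23,0,-27],"roll":0,"gripper":255},{"dp":[46,0,-54],"roll":0,"gripper":255},{"dp":[69,0,-82],"roll":0,"gripper":255},{"dp":[92,0,-109],"roll":0,"gripper":255},{"dp":[115,0,-136],"roll":0,"gripper":255},{"dp":[138,0,-164],"roll":0,"gripper":255},{"dp":[161,0,-191],"roll":0,"gripper":255},{"dp":[184,0,-218],"roll":0,"gripper":255},{"dp":[207,0,-246],"roll":0,"gripper":255},{"dp":[230,0,-273],"roll":0,"gripper":255}]' 20
```

```text
time_s: 1.73
eef_pos: [286.7, 183.7, 221.1]
ee_rot: [0.701, -0.701, 0.09, -0.091]
force: [1.9, 0.8, -0.5]
grip_width: -0.002
```

```bash
python3 -m crank '[{"dp":[28,0,-34],"roll":0,"gripper":255},{"dp":[56,0,-68],"roll":0,"gripper":255},{"dp":[84,0,-102],"roll":0,"gripper":255},{"dp":[112,0,-136],"roll":0,"gripper":255},{"dp":[140,0,-170],"roll":0,"gripper":255},{"dp":[170,0,-205],"roll":0,"gripper":255},{"dp":[200,0,-240],"roll":0,"gripper":255},{"dp":[227,0,-273],"roll":0,"gripper":255},{"dp":[227,0,-273],"roll":0,"gripper":255},{"dp":[227,0,-273],"roll":0,"gripper":255}]'
python3 - <<'E'
from h import *
s=ctrl.sense();print(s['eef_pos'],s['force'],ctrl.nose_length)
E
```

```text
time_s: 2.57
eef_pos: [437.7, -140.0, 220.4]
ee_rot: [-0.701, 0.701, -0.092, 0.092]
force: [0.3, 0.9, 0.5]
grip_width: -0.002
[ 437.73345417 -139.99010523  220.38541414] [0.2520901  0.87468362 0.45187701] 22.0
```

```bash
python3 -m crank '[{"dp":[-1,25,2],"roll":0,"gripper":255},{"dp":[-2,50,3],"roll":0,"gripper":255},{"dp":[-2,75,3],"roll":0,"gripper":255},{"dp":[-2,95,3],"roll":0,"gripper":255},{"dp":[-2,95,3],"roll":0,"gripper":255},{"dp":[-2,95,3],"roll":0,"gripper":255}]'
python3 - <<'E'
from h import *
c=eyes.capture("scene");b=eyes.capture("wrist")
A=cv2.resize(c['color'][120:270,200:360],(480,450));B=cv2.resize(b['color'],(320,240))
w=np.zeros((450,800,3),np.uint8);w[:,:480]=A;w[:240,480:]=B;cv2.imwrite("pics/p2.png",w[:,:,::-1])
E
```

```text
time_s: 3.07
eef_pos: [435.3, -132.5, 126.1]
ee_rot: [0.701, -0.701, 0.091, -0.09]
force: [0.4, -0.5, 0.3]
grip_width: 0.002
```

View pics/p2.png

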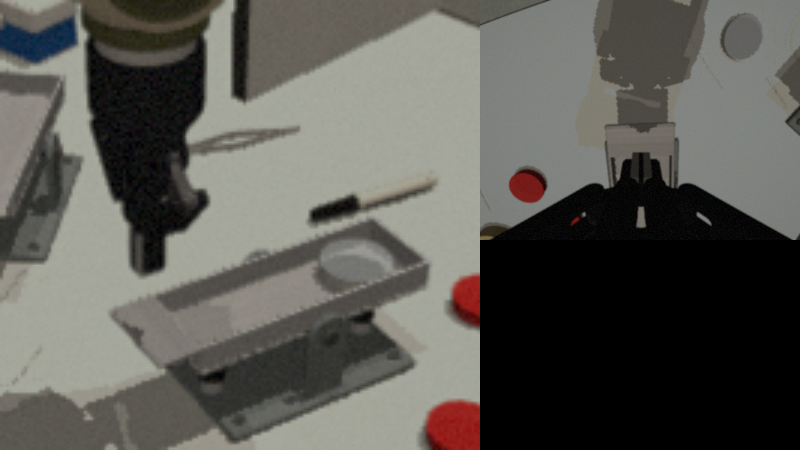

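The fingers (crop (150,270)) stand about 20 mm above the lip and over its middle; in the wrist view the lip is centred beneath them. Pressing down now.

```bash
python3 -m crank '[{"dp":[1,8,-3],"roll":0,"gripper":255},{"dp":[1,16,-3],"roll":0,"gripper":255},{"dp":[1,21,-3],"roll":0,"gripper":255},{"dp":[1,26,-3],"roll":0,"gripper":255},{"dp":[1,31,-3],"roll":0,"gripper":255},{"dp":[1,36,-3],"roll":0,"gripper":255},{"dp":[1,41,-3],"roll":0,"gripper":255},{"dp":[1,46,-3],"roll":0,"gripper":255},{"dp":[1,51,-3],"roll":0,"gripper":255},{"dp":[1,56,-3],"roll":0,"gripper":255}]'
```

```text
time_s: 4.0
eef_pos: [435.7, -136.1, 69.5]
ee_rot: [-0.701, 0.701, -0.091, 0.091]
force: [0.8, 0.1, 0.8]
grip_width: 0.002
```

```bash
python3 -m crank '[{"dp":[0,3,0],"roll":0,"gripper":255},{"dp":[0,6,0],"roll":0,"gripper":255},{"dp":[0,8,0],"roll":0,"gripper":255},{"dp":[0,8,0],"roll":0,"gripper":255},{"dp":[0,8,0],"roll":0,"gripper":255}]'
python3 - <<'E'
from h import *
c=eyes.capture("scene");b=eyes.capture("top");print(ctrl.sense()['force'])
A=cv2.resize(c['color'][120:270,200:360],(480,450));B=cv2.resize(b['color'][140:280,255:355],(320,450))
w=np.zeros((450,800,3),np.uint8);w[:,:480]=A;w[:,480:]=B;cv2.imwrite("pics/p3.png",w[:,:,::-1])
E
```

```text
time_s: 4.42
eef_pos: [435.8, -136.1, 61.9]
ee_rot: [-0.701, 0.701, -0.09, 0.091]
force: [0.3, 0.7, -1.1]
grip_width: -0.001
[-0.20421663  0.56574297 -0.7796239 ]
```

View pics/p3.png

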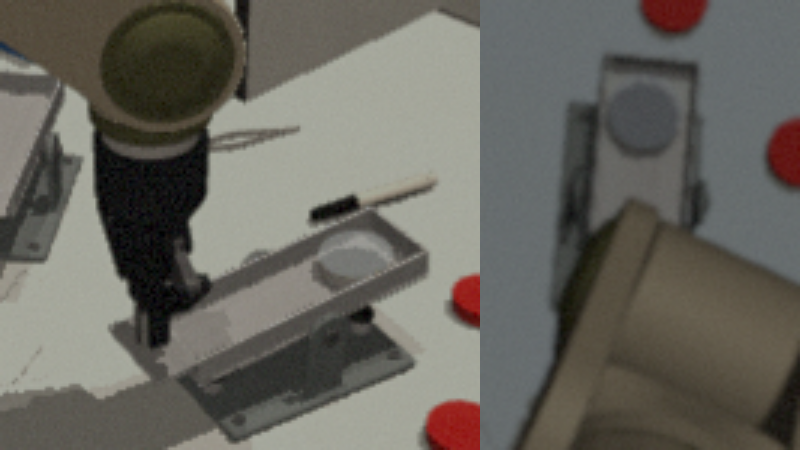

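```bash
python3 - <<'E'
from h import *
c=eyes.capture("scene")
o=np.array([436,-136.,0])
for z in (104,84,62,40,36):print(z,(proj(c,o+[0,0,z])[0]-[200,120])*3)
# tray corners at tilt th
d=np.array([-.978,.206,0]);n=np.array([-.206,-.978,0]);lip=np.array([440,-137,84.])
piv=lip-120*d-[0,0,22]
def pt(x,y,z,th): # lip frame coords rel pivot
    X=x+120;Z=z+22
    return piv+d*(X*np.cos(th)+Z*np.sin(th))+n*y+np.array([0,0,1])*(Z*np.cos(th)-X*np.sin(th))
for th in(0,.1,.2,.3,.4):print(th,[np.round((proj(c,pt(*q,th))[0]-[200,120])*3) for q in((17,-36,0),(17,36,0),(-223,36,0),(-223,-36,0))])
for l in("pan_lip","petri_dish"):print(l,[((np.array(m['centre'])-[200,120])*3).round() for m in models.spot_point(c,l)][:2])
E
```

```text
104 [148.78376118 307.66491057]
84 [148.97085616 330.03981894]
62 [149.17092333 354.07829536]
40 [149.36524654 377.53896908]
36 [149.39998136 381.74427291]
0 [array([108., 309.]), array([159., 365.]), array([431., 259.]), array([372., 213.])]
0.1 [array([107., 325.]), array([158., 381.]), array([429., 249.]), array([370., 204.])]
0.2 [array([107., 340.]), array([158., 396.]), array([427., 240.]), array([367., 195.])]
0.3 [array([109., 354.]), array([159., 410.]), array([423., 231.]), array([363., 186.])]
0.4 [array([113., 367.]), array([162., 424.]), array([419., 224.]), array([359., 179.])]
pan_lip [array([150., 334.])]
petri_dish [array([460., 448.]), array([349., 259.])]
```

The scene picture disagrees with the tool reading. The fingertips show at (155,345), near z 70 rather than 40, and the tray is tipped only about 0.1 rad. I'll go further down in small steps, watching the force.

```bash
python3 -m crank '[{"dp":[0,3,0],"roll":0,"gripper":255},{"dp":[0,6,0],"roll":0,"gripper":255},{"dp":[0,9,0],"roll":0,"gripper":255},{"dp":[0,12,0],"roll":0,"gripper":255},{"dp":[0,12,0],"roll":0,"gripper":255}]'
python3 - <<'E'
from h import *
c=eyes.capture("scene");s=ctrl.sense();print(s['force'],s['wrist_torque'],s['joints'])
for l in("pan_lip","petri_dish"):print(l,[((np.array(m['centre'])-[200,120])*3).round() for m in models.spot_point(c,l)][:4])
cv2.imwrite("pics/p4.png",cv2.resize(c['color'][120:270,200:360],(640,600))[:,:,::-1])
E
```

```text
time_s: 5.08
eef_pos: [435.4, -136.0, 49.2]
ee_rot: [0.701, -0.701, 0.091, -0.09]
force: [-0.6, 0.2, -1.0]
grip_width: 0.003
[ 0.12252559 -0.43084638 -0.15836846] [-0.02046738  0.01460787  0.03772234] [-5.60400738e-01  3.93605118e-01  1.89732707e+00  6.81905653e-05
  8.51551363e-01 -1.87441336e+00]
pan_lip [array([148., 367.])]
petri_dish [array([360., 254.]), array([426., 524.]), array([448., 434.]), array([486., 307.])]
```

View pics/p4.png

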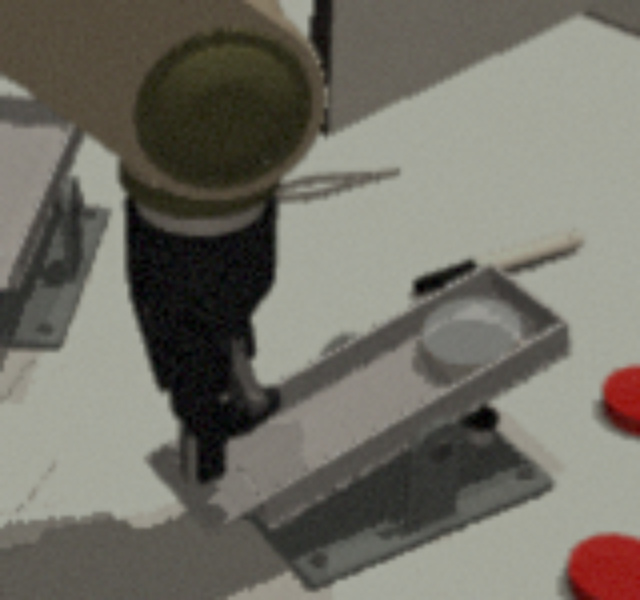

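Lip corner now at (150,458), so tilt is about 0.2 rad and the tray follows the finger. The dish is still at the far end.

```bash
python3 -m crank '[{"dp":[0,3,0],"roll":0,"gripper":255},{"dp":[0,6,0],"roll":0,"gripper":255},{"dp":[0,9,0],"roll":0,"gripper":255},{"dp":[0,12,0],"roll":0,"gripper":255},{"dp":[0,15,0],"roll":0,"gripper":255},{"dp":[0,17,0],"roll":0,"gripper":255},{"dp":[0,17,0],"roll":0,"gripper":255}]'
python3 -m crank '[{"dp":[0,2,0],"roll":0,"gripper":255},{"dp":[0,4,0],"roll":0,"gripper":255},{"dp":[0,4,0],"roll":0,"gripper":255}]'
python3 - <<'E'
from h import *
c=eyes.capture("scene");s=ctrl.sense();print(s['force'])
for l in("pan_lip","petri_dish"):print(l,[((np.array(m['centre'])-[200,120])*3).round() for m in models.spot_point(c,l)][:4])
cv2.imwrite("pics/p5.png",cv2.resize(c['color'][120:270,200:360],(640,600))[:,:,::-1])
E
```

```text
time_s: 5.82
eef_pos: [435.5, -136.0, 32.4]
ee_rot: [0.701, -0.701, 0.091, -0.09]
force: [0.0, 0.4, 0.0]
grip_width: 0.001
time_s: 6.07
eef_pos: [435.6, -136.1, 28.6]
ee_rot: [0.701, -0.701, 0.091, -0.09]
force: [0.4, 0.2, 0.2]
grip_width: 0.004
[ 0.06991081 -0.08804949  0.47958614]
pan_lip [array([154., 376.]), array([-26., 201.])]
petri_dish [array([481., 304.]), array([455., 435.]), array([434., 526.])]
```

View pics/p5.png

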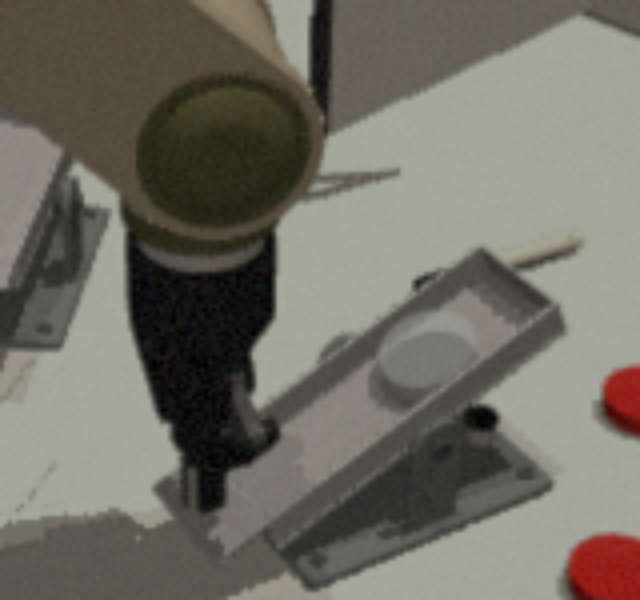

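The dish (425,360) is sliding and the tilt is about 0.37. I'll press the last few millimetres to the stop and wait.

```bash
python3 -m crank '[{"dp":[0,2,0],"roll":0,"gripper":255},{"dp":[0,3,0],"roll":0,"gripper":255},{"dp":[0,3,0],"roll":0,"gripper":255},{"dp":[0,3,0],"roll":0,"gripper":255}]'
python3 -m crank '[{"dp":[0,0,0],"roll":0,"gripper":255},{"dp":[0,1,0],"roll":0,"gripper":255},{"dp":[0,2,0],"roll":0,"gripper":255},{"dp":[0,2,0],"roll":0,"gripper":255}]'
```

```text
time_s: 6.55
eef_pos: [436.1, -136.3, 26.7]
ee_rot: [-0.701, 0.701, -0.09, 0.091]
force: [-3.3, 1.9, 12.8]
grip_width: -0.0
time_s: 6.88
eef_pos: [436.2, -136.4, 26.1]
ee_rot: [-0.701, 0.702, -0.09, 0.091]
force: [-10.1, 5.0, 33.7]
grip_width: -0.0
```

The force rise shows the tray is on the stop. Retracting straight up, then back towards the robot.

```bash
python3 -m crank '[{"dp":[0,-5,0],"roll":0,"gripper":255},{"dp":[0,-15,0],"roll":0,"gripper":255},{"dp":[0,-35,0],"roll":0,"gripper":255},{"dp":[0,-60,0],"roll":0,"gripper":255},{"dp":[0,-90,0],"roll":0,"gripper":255},{"dp":[0,-120,0],"roll":0,"gripper":255},{"dp":[0,-150,0],"roll":0,"gripper":255},{"dp":[0,-180,0],"roll":0,"gripper":255},{"dp":[0,-200,0],"roll":0,"gripper":255},{"dp":[0,-200,0],"roll":0,"gripper":255}]'
python3 -m crank '[{"dp":[-15,0,22],"roll":0,"gripper":255},{"dp":[-35,0,50],"roll":0,"gripper":255},{"dp":[-60,0,75],"roll":0,"gripper":255},{"dp":[-80,0,100],"roll":0,"gripper":255},{"dp":[-80,0,100],"roll":0,"gripper":255},{"dp":[-80,0,100],"roll":0,"gripper":255}]'
python3 - <<'E'
from h import *
c=eyes.capture("scene");b=eyes.capture("top")
for l in("pan_lip","petri_dish","spare_pan_lip"):
    for k in(c,b):print(l,[np.round(m['centre']) for m in models.spot_point(k,l)][:5])
A=cv2.resize(c['color'][120:270,200:360],(480,450));B=cv2.resize(b['color'][140:280,255:355],(320,450))
w=np.zeros((450,800,3),np.uint8);w[:,:480]=A;w[:,480:]=B;cv2.imwrite("pics/p6.png",w[:,:,::-1])
E
```

```text
time_s: 7.72
eef_pos: [437.1, -136.9, 227.7]
ee_rot: [-0.7, 0.702, -0.088, 0.093]
force: [0.1, -0.3, 0.6]
grip_width: 0.002
time_s: 8.22
eef_pos: [383.3, -18.2, 223.6]
ee_rot: [-0.701, 0.701, -0.09, 0.09]
force: [-0.1, -0.9, -0.3]
grip_width: -0.001
pan_lip [array([252., 246.]), array([188., 184.])]
pan_lip []
petri_dish [array([339., 296.]), array([188., 185.]), array([364., 222.]), array([273., 237.])]
petri_dish [array([369., 215.]), array([302., 230.]), array([356., 186.]), array([315., 140.]), array([299., 247.])]
spare_pan_lip [array([188., 184.])]
spare_pan_lip [array([201., 259.])]
```

View pics/p6.png

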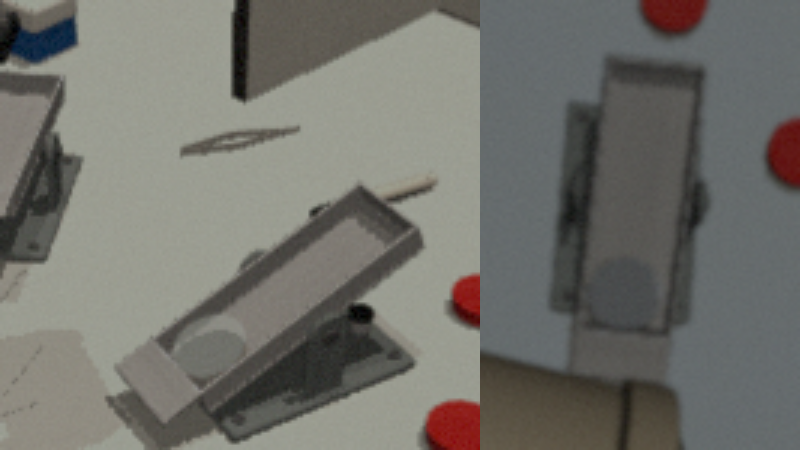

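The tray is fully tipped: lip corner at (115,367), matching the 0.40 rad prediction of (113,367). The dish lies flat against the lip-end wall at (210,345), and the spare lip is still at scene pixel (188,184).

```bash
python3 -c "
from rig import ctrl
print(ctrl.sense()['force'],ctrl.finish_job())"
```

```text
the job is handed in; nothing more can be done
[0.45834619 0.43304741 0.63238953] None
```

I pushed the lip of the dish's tray down to its stop with the shut gripper, lifted straight off, backed clear of both trays and handed the job in at about 8.4 s.

**Last checks:**
- **Tilt:** the lip corner is within 2 pixels (in the 3x crop) of where 0.40 rad puts it.
- **Dish:** it lies flat against the lip-end wall. I judged this from the pictures and did not measure its distance from the wall. Only one picture was taken after the push, so its being at rest is inferred.
- **Empty tray:** its lip stayed within 1 pixel of its starting place in both cameras.
- **Contact:** the wrist force was back to noise after the retreat. The peak I read was about 34 N up (35 N in all) at the stop. In the pictures the fingers touched only the lip.

**One disagreement:** the pictures showed the fingertips roughly 30 mm higher than the reported tool pose plus the 22 mm nose length. I did not find the cause, so I pressed in small steps, going by the pictures and the force instead of the computed height.

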